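# Set the stock tags over the hardware bins

### The job

On the stock board, each hinged tag belongs to the bin right behind it: push tags over with a fingertip so that the tags of the full bins show their green face upward and the tags of the nearly empty bins show red. Push gently and never pinch a tag; leave the bins and everything else where they stand, nothing is to be picked up.

Things in the scene. Friction and masses are not known exactly. Their poses are not given: they have to be found in the camera images.
- board: plywood board lying fixed on the bench, 250 mm (its x) by 630 (its y) by 12 thick (all sizes here in mm); origin at the centre of its underside; its x points away from the robot, its y to the left. On it, in two rows along its y, are four hinged tags (nearer the robot, 65 before its centre) and four bins (about 60 past the centre); each tag belongs to the bin directly behind it. Places are 135 apart.
- stand_a: dark steel stand of tag a, fixed on the board, 62 mm (x) by 40 (y), 26 high: two stop bars along x, 14 to either side of the hinge, reach 10 above it, so push a tag higher than that; origin at the centre of its underside, on the board's top; axes parallel to the board's. The hinge of its tag runs along x, 16 above this origin. It carries tag a. Which of the four places it has varies.
- tag_a (a joint): lean of tag a: stiff plate 40 mm wide (along the hinge), 52 long from hinge to free edge, 4 thick, 30 g, one face green, one red. 0 = upright; +0.8 = leaning left (board +y) on its stop bar, green face upward; -0.8 = leaning right (board -y), red face upward. Swings freely with slight drag: once pushed past upright it falls to the other stop by itself within about 2 s.
- stand_b: dark steel stand of tag b, fixed on the board, 62 mm (x) by 40 (y), 26 high: two stop bars along x, 14 to either side of the hinge, reach 10 above it, so push a tag higher than that; origin at the centre of its underside, on the board's top; axes parallel to the board's. The hinge of its tag runs along x, 16 above this origin. It carries tag b. Which of the four places it has varies.
- tag_b (a joint): lean of tag b: stiff plate 40 mm wide (along the hinge), 52 long from hinge to free edge, 4 thick, 30 g, one face green, one red. 0 = upright; +0.8 = leaning left (board +y) on its stop bar, green face upward; -0.8 = leaning right (board -y), red face upward. Swings freely with slight drag: once pushed past upright it falls to the other stop by itself within about 2 s.
- stand_c: dark steel stand of tag c, fixed on the board, 62 mm (x) by 40 (y), 26 high: two stop bars along x, 14 to either side of the hinge, reach 10 above it, so push a tag higher than that; origin at the centre of its underside, on the board's top; axes parallel to the board's. The hinge of its tag runs along x, 16 above this origin. It carries tag c. Which of the four places it has varies.
- tag_c (a joint): lean of tag c: stiff plate 40 mm wide (along the hinge), 52 long from hinge to free edge, 4 thick, 30 g, one face green, one red. 0 = upright; +0.8 = leaning left (board +y) on its stop bar, green face upward; -0.8 = leaning right (board -y), red face upward. Swings freely with slight drag: once pushed past upright it falls to the other stop by itself within about 2 s.
- stand_d: dark steel stand of tag d, fixed on the board, 62 mm (x) by 40 (y), 26 high: two stop bars along x, 14 to either side of the hinge, reach 10 above it, so push a tag higher than that; origin at the centre of its underside, on the board's top; axes parallel to the board's. The hinge of its tag runs along x, 16 above this origin. It carries tag d. Which of the four places it has varies.
- tag_d (a joint): lean of tag d: stiff plate 40 mm wide (along the hinge), 52 long from hinge to free edge, 4 thick, 30 g, one face green, one red. 0 = upright; +0.8 = leaning left (board +y) on its stop bar, green face upward; -0.8 = leaning right (board -y), red face upward. Swings freely with slight drag: once pushed past upright it falls to the other stop by itself within about 2 s.
- bin_full_dowels: FULL blue open bin, loose, 90 mm (x) by 100 (y) by 50 high, heaped a little above its rim with wooden dowels; origin at the centre of its underside. Which place it has varies.
- bin_full_bolts: FULL blue open bin, loose, 90 mm (x) by 100 (y) by 50 high, heaped a little above its rim with steel bolts; origin at the centre of its underside. Which place it has varies.
- bin_low_dowels: nearly EMPTY blue open bin, loose, 90 mm (x) by 100 (y) by 50 high, with only two wooden dowels left on its floor; origin at the centre of its underside. Which place it has varies.
- bin_low_bolts: nearly EMPTY blue open bin, loose, 90 mm (x) by 100 (y) by 50 high, with only two steel bolts left on its floor; origin at the centre of its underside. Which place it has varies.
- pencil: flat red carpenter pencil, 172 long, 12 wide, 8 high, lying on the board along its edge nearest the robot; loose, not part of the job
- filler_jar: small jar, 36 across, 50 high, standing on the board at the left end of the row of bins; loose, not part of the job
- glue: white bottle, 60 across, 170 high, standing to the right of the board; loose, not part of the job
- hammer: hammer lying to the right of the board; loose, not part of the job
- screwdriver: screwdriver lying to the left of the board; loose, not part of the job
- offcut: dark wood block 120 x 50 x 30, to the left of the board; loose, not part of the job
- clamp: steel bar clamp with red handle, about 300 long, 35 high, lying far to the left; loose, not part of the job
- long_bolt: steel bolt, 180 long, 19 high, lying to the right of the board; loose, not part of the job
Things that resemble listed ones, but are neither listed nor needed, are in the scene too. What is shaped like the bin_full_dowels but purple or turquoise is not meant.

How it is judged:
By the outcome, as a careful person would: the job done as asked, in the order asked, and still so for the second after the job is handed in, with the robot touching nothing.
It also fails if it takes over 48 s, if anything falls off the work surface, if the arm or the gripper's body presses on something with over 40 N, if the wrist force passes 120 N, or if a joint passes its speed limit or range.

### The arm

A 6-joint arm with a two-finger parallel gripper is mounted at the origin on the work surface. World frame = base frame: x ahead of the robot, y to its left, z up, the work surface at z = 0. Lengths are in m, angles in degrees, forces in N, time in s.
With the tool pointing down it reaches from about 0.35 to 0.875 m from the base axis. Payload 4.2 kg.
Tool frame: the origin (TCP) lies on the centre line of the jaws, within the pads' length; the fingertips stand 19 mm ahead of it and the grasp point (between the pads) is the TCP; z points along the fingers, y is the line along which they close (so a half turn about z gives the same grasp; the last joint's range is limited). The gripper opens to 87 mm and grips with 3 to 60 N. Pads are 19 mm wide; open, the fingers measure 117 mm over their backs; the gripper's body (75 mm by 190 mm) begins 51 mm behind the grasp point.
Start: joints at [87.009, 22.042, 0.453, 0, -68.411, -14.817], TCP at [0.191, 0.595, 0.242] pointing down, gripper open.
Joint ranges: [-179.83, 179.83], [-69.29, 118.12], [-61.27, 80.66], [-181.25, 117.63], [-171.15, -9.14], [-177.46, 177.46]. Speed limits (degrees/s): [159.86, 159.86, 180, 180, 180, 180].

### API

Orientations are given as a 3x3 rotation matrix whose columns are the frame's x, y, z axes.
In Python, from station import sense, capture, finish_job, search_frame, masks_of gives the robot as it stands.
- The arm moves only by the tool drive_tool, never from a script. Its argument "rows" is a list of rows, each a list of 7 numbers: the opening in per cent of the stroke, from 0 (shut) to 100 (fully open), then the shift along the world's x, y, z in mm, then the turn, a rotation vector about the world's x, y, z in rad. In form: [[fingers, dx, dy, dz, wx, wy, wz], ...]. A call has 1 to 5 rows; each row shifts and turns the commanded pose from where the row before left it; what a row does not reach is not made up. A row lasts 1/12 s, in which the tool goes at most 41.7 mm and 7.16 degrees, less where a joint would pass 70% of its speed; a pose out of reach is approached as far as the arm can. A call is refused whole if a number of a shift passes 41.7 or a number of a turn 0.125, either way. A call with a gripper value outside its range is refused whole. The fingers move at their own pace and stop on an object; the grip force is fixed at half the most. Time passes only in rows, so rows that do not move let the fingers close. It gives the time, the measured TCP pose, the force, the opening and the grip force at its end, in the units of the state.
- sense(): the state, without advancing time (a new reading comes with each control period).
- capture(name): name is "scene" or "side" or "wrist"; returns a dict with "frame" (384x512x3 uint8, red, green, blue), "z_map" (384x512 float32, m along the optical axis (not along the pixel's ray), 0 where there is no reading), "fx", "fy", "cx", "cy" (pixels), "distortion" ([k1, k2, p1, p2, k3] as OpenCV has them; the pictures are not rectified), "R" (3x3) and "t" (3): a world point X has camera coordinates R X + t; the wrist camera has in their place "T_tool_cam" (4x4, takes a point from camera to tool coordinates, whose origin is the TCP and whose axes are the flange's). Camera axes: x right, y down, z forward; pixel columns grow to the right and rows downward; lengths in m; the calibration is good to about 2 mm. A picture is of the moment at which its call begins: read the wrist's pose just before it.
- finish_job(): hands the job in; it is judged then, once.
Trained networks look in a picture, given as the dict that the camera call returned (one of the last four; its "shot" number tells which), for a name from the list of things; names that differ only in an ending like _2 or _b are one class to them, and where a whole thing is asked for, a point or a joint stands for the part that bears it (a point fixed in the world has none). Each returns a list of dicts, best first, with "p" (0 to 1); they miss things now and then, are a little off and sometimes report something else, mostly with a low value. They report only what shows in the picture. A call takes as long as a camera call. They do not tell look-alikes from the thing itself.
- search_frame(label, picture): "xy" ([column, row] in pixels, amid what is visible of it).
- masks_of(label, picture): "region" (384x512 bool, what is visible of it) and "xy" ([column, row] in pixels, amid what is visible of it).
The state is a dict: "time_s": time; "joints": joint angles; "joint_velocities": joint speeds; "effort": joint torques, N m; "tcp_pos": TCP position; "ee_rot": TCP orientation; "wrist_force": force on the tool from outside, world axes, zero at the start; "moment": the same for the moment, N m; "gripper_width": opening from 0.0 (shut) to 1.0 (fully open); "gripper_force": force on a finger pad.
Only numpy, scipy, OpenCV 4.12 (cv2) and the standard library are available. Lean on these libraries where they do the work, as an engineer would, in place of code of your own. Each camera call takes 0.05 s, during which the arm holds its last target. There are 200 camera calls.

## Working session

There is one attempt and no reset: what is moved stays moved. The work goes in short steps, Python scripts to look and compute and a tool call to move; the robot and the scene stay as the last step left them, time stands still between calls to the robot, and variables do not carry over. Pictures are saved under pics/ and viewed, at most 10 in all, crops included, and the job is handed in when it is done.

Besides the shell and the picture viewer there is one more tool, called after ">>>" by a JSON object that holds its "op" and its "data", one argument or row to a line. drive_tool: Moves the arm, as the interface text tells. Its arguments: {"type":"object","properties":{"rows":{"type":"array"}},"required":["rows"]}

```bash
mkdir -p pics
cat > h.py <<'E'
import numpy as np, cv2
from station import *
def world(c,uv,z=None):
    K=np.array([[c['fx'],0,c['cx']],[0,c['fy'],c['cy']],[0,0,1]]);R=np.array(c['R']);t=np.array(c['t'])
    p=cv2.undistortPoints(np.array([[uv]],float),K,np.array(c['distortion']))[0,0]
    ray=np.array([p[0],p[1],1.])
    if z is None:
        u,v=map(int,np.round(uv)); d=c['z_map'][v-1:v+2,u-1:u+2]; d=d[d>0]
        if len(d)==0: return None
        return R.T@(ray*np.median(d)-t)
    o=-R.T@t; r=R.T@ray
    return o+r*(z-o[2])/r[2]
E
python3 - <<'E'
from h import *
a=capture('scene');b=capture('side')
for n,c in(('scene',a),('side',b)):
    cv2.imwrite(f'pics/{n}.png',cv2.resize(c['frame'][:,:,::-1],(800,600)))
for l in['stand_a','tag_a','bin_full_dowels','bin_full_bolts','bin_low_dowels','bin_low_bolts','board','pencil','filler_jar']:
    for o in search_frame(l,a):
        w=world(a,o['xy']); print(l,np.round(o['p'],2),np.round(o['xy']),None if w is None else w.round(3))
E
```

```text
stand_a 0.8 [254. 175.] [ 0.484 -0.042  0.031]
stand_a 0.54 [325. 205.] [0.473 0.248 0.019]
stand_a 0.53 [229. 159.] [ 0.46  -0.176  0.035]
stand_a 0.52 [284. 183.] [0.477 0.084 0.046]
stand_a 0.34 [439. 253.] [0.471 0.642 0.015]
tag_a 0.6 [286. 184.] [0.472 0.086 0.041]
tag_a 0.51 [228. 157.] [ 0.46  -0.178  0.043]
tag_a 0.5 [254. 170.] [ 0.473 -0.051  0.043]
tag_a 0.45 [207. 174.] [ 0.603 -0.172  0.067]
tag_a 0.39 [327. 202.] [0.496 0.259 0.06 ]
bin_full_dowels 0.86 [288. 268.] [0.8   0.274 0.055]
bin_full_dowels 0.84 [270. 205.] [0.614 0.104 0.065]
bin_full_dowels 0.79 [240. 241.] [0.79  0.095 0.054]
bin_full_dowels 0.69 [203. 214.] [ 0.753 -0.078  0.043]
bin_full_bolts 0.63 [209. 175.] [ 0.604 -0.163  0.069]
bin_low_dowels 0.6 [300. 225.] [0.601 0.214 0.015]
bin_low_bolts 0.75 [241. 192.] [ 0.574 -0.046  0.016]
board 0.8 [289. 205.] [0.547 0.142 0.027]
board 0.61 [254. 170.] [ 0.473 -0.052  0.044]
board 0.53 [383. 210.] [0.401 0.434 0.029]
board 0.36 [228. 158.] [ 0.463 -0.178  0.041]
board 0.34 [227. 156.] [ 0.461 -0.185  0.046]
pencil 0.67 [287. 185.] [0.47  0.09  0.036]
pencil 0.41 [312. 192.] [0.435 0.181 0.017]
filler_jar 0.74 [321. 239.] [0.645 0.309 0.048]
```

View pics/scene.png

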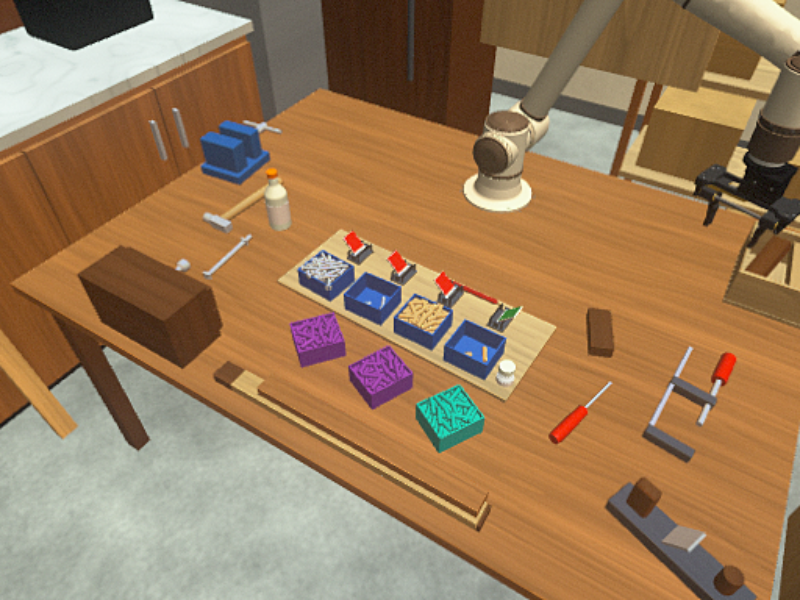

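View pics/side.png

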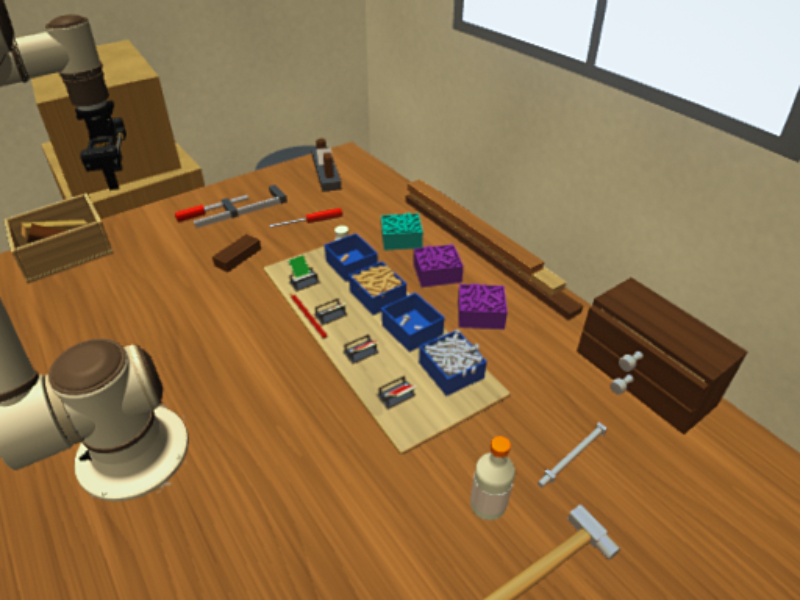

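Left to right (scene, 800×600 picture):
- Place 1 (475,348): low dowels, with the green tag at (508,316). It must go to red.
- Place 2 (423,318): full dowels, with the red tag at (446,287). It must go to green.
- Place 3 (373,297): low bolts, tag red at (402,263), already right.
- Place 4 (326,272): full bolts, with the red tag at (357,246). It must go to green.

The look-alikes are the purple bins at (318,338) and (380,375) and the turquoise bin at (450,417). They have no tags and are not meant.

```bash
cat >> h.py <<'E'
def cloud(c):
    K=np.array([[c['fx'],0,c['cx']],[0,c['fy'],c['cy']],[0,0,1]]);R=np.array(c['R']);t=np.array(c['t'])
    v,u=np.nonzero(c['z_map']>0); p=cv2.undistortPoints(np.c_[u,v].astype(float)[:,None],K,np.array(c['distortion']))[:,0]
    d=c['z_map'][v,u]; return (np.c_[p*d[:,None],d]-t)@R, c['frame'][v,u].astype(int)
E
python3 - <<'E'
from h import *
a=capture('scene');b=capture('side')
for n,c in(('scene',a),('side',b)):
    P,C=cloud(c)
    m=(P[:,0]>.33)&(P[:,0]<.72)&(P[:,1]>-.35)&(P[:,1]<.5)
    P,C=P[m],C[m]; f=P[(P[:,2]<.004)]; print(n,'table z',np.median(P[np.abs(P[:,2])<.006,2]))
    k=(P[:,2]>.008)&(P[:,2]<.017)&(P[:,1]>-.28)&(P[:,1]<.38)
    print(cv2.minAreaRect(P[k,:2].astype(np.float32)*1000), k.sum())
    br=C.max(1)
    for name,s in(('red',(C[:,0]>110)&(C[:,1]<.4*C[:,0])&(C[:,2]<.4*C[:,0])),('green',(C[:,1]>1.5*C[:,0])&(C[:,1]>1.5*C[:,2])),('dark',(br<75)&(P[:,2]>.02)&(P[:,2]<.045))):
        for y0 in(-.18,-.05,.09,.225):
            q=P[s&(abs(P[:,1]-y0)<.06)&(P[:,0]<.53)&(P[:,2]>.02)]
            if len(q)>3: print(name,y0,len(q),np.percentile(q,[5,50,95],axis=0).round(3).tolist())
s=a['frame'][130:270,180:370,::-1]; cv2.imwrite('pics/crop.png',cv2.resize(s,None,fx=4,fy=4,interpolation=cv2.INTER_CUBIC))
E
```

```text
scene table z 5.105584212222032e-05
((501.84912109375, 30.63238525390625), (625.7417602539062, 320.5300598144531), 87.0940170288086) 4089
red -0.18 77 [[0.442, -0.205, 0.038], [0.455, -0.192, 0.049], [0.472, -0.177, 0.064]]
red -0.05 81 [[0.449, -0.069, 0.038], [0.465, -0.056, 0.051], [0.482, -0.043, 0.064]]
red 0.09 96 [[0.431, 0.064, 0.022], [0.466, 0.079, 0.049], [0.487, 0.106, 0.065]]
red 0.225 10 [[0.43, 0.167, 0.02], [0.434, 0.184, 0.022], [0.437, 0.195, 0.023]]
green 0.225 41 [[0.463, 0.236, 0.034], [0.48, 0.249, 0.048], [0.494, 0.263, 0.063]]
dark -0.18 18 [[0.433, -0.187, 0.025], [0.473, -0.161, 0.036], [0.487, -0.155, 0.041]]
dark -0.05 18 [[0.441, -0.052, 0.022], [0.49, -0.027, 0.035], [0.496, -0.021, 0.04]]
dark 0.09 22 [[0.447, 0.082, 0.023], [0.499, 0.107, 0.034], [0.502, 0.115, 0.043]]
dark 0.225 21 [[0.455, 0.216, 0.023], [0.502, 0.218, 0.034], [0.51, 0.245, 0.039]]
side table z 0.0010813348446949338
((566.2510986328125, 26.487213134765625), (627.4105834960938, 319.677734375), 87.19853210449219) 5535
red -0.18 21 [[0.443, -0.198, 0.036], [0.459, -0.188, 0.046], [0.472, -0.177, 0.056]]
red 0.09 38 [[0.423, 0.052, 0.02], [0.428, 0.089, 0.021], [0.434, 0.138, 0.023]]
red 0.225 7 [[0.429, 0.166, 0.021], [0.433, 0.18, 0.021], [0.434, 0.194, 0.023]]
green 0.225 116 [[0.463, 0.236, 0.037], [0.479, 0.25, 0.051], [0.496, 0.266, 0.065]]
dark -0.18 43 [[0.427, -0.192, 0.021], [0.431, -0.177, 0.029], [0.485, -0.158, 0.039]]
dark -0.05 45 [[0.435, -0.056, 0.02], [0.441, -0.05, 0.029], [0.491, -0.025, 0.039]]
dark 0.09 50 [[0.441, 0.078, 0.021], [0.459, 0.083, 0.031], [0.498, 0.11, 0.04]]
dark 0.225 42 [[0.45, 0.211, 0.021], [0.464, 0.217, 0.031], [0.504, 0.244, 0.04]]
```

View pics/crop.png

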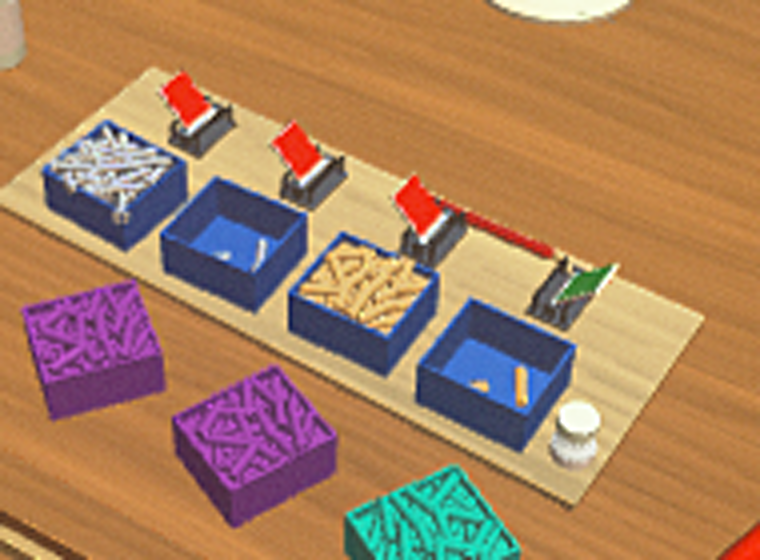

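The crop confirms the choice: green tag at (590,283), red tags at (186,100), (298,152) and (418,206), and full bins heaped behind places 2 and 4. Next I check the tool orientation and how close the glue bottle is.

Run:
```python
from h import *
s=sense();print(s['time_s'],s['tcp_pos'],np.round(s['ee_rot'],3).tolist(),s['joints'])
a=capture('scene');P,C=cloud(a)
k=(P[:,2]>.08)&(P[:,0]>.2)&(P[:,0]<.8)&(P[:,1]<0)&(P[:,1]>-.5)&(P[:,2]<.19); print(np.percentile(P[k],[2,50,98],axis=0).round(3))
```

```text
0.65 [0.19111026 0.59501812 0.24156511] [[0.952, -0.306, -0.0], [-0.306, -0.952, -0.0], [-0.0, 0.0, -1.0]] [ 8.70084341e+01  2.20391366e+01  4.51192950e-01 -7.61656208e-04
 -6.84127525e+01 -1.48167749e+01]
[[ 0.44  -0.453  0.082]
 [ 0.468 -0.426  0.117]
 [ 0.799 -0.408  0.171]]
```

>>> {"op": "drive_tool", "data": {
  "rows": [
    [0,26.5,-26.5,0,0,0,-0.1195],
    [0,26.5,-26.5,0,0,0,-0.1195],
    [0,26.5,-26.5,0,0,0,-0.1195],
    [0,26.5,-26.5,0,0,0,-0.1195],
    [0,26.5,-26.5,0,0,0,-0.1195]
  ]
}}

```text
time_s: 1.12
tcp_pos: [0.3245, 0.4613, 0.2418]
ee_rot: [[0.611, -0.792, 0.0], [-0.792, -0.611, 0.0], [-0.0, -0.0, -1.0]]
wrist_force: [0.4, 1.2, -0.4]
gripper_width: 0.708
gripper_force: 0.0
```

>>> {"op": "drive_tool", "data": {
  "rows": [
    [0,26.5,-26.5,0,0,0,-0.1195],
    [0,26.5,-26.5,0,0,0,-0.1195],
    [0,26.5,-26.5,0,0,0,-0.1195],
    [0,26.5,-26.5,0,0,0,-0.1195],
    [0,26.5,-26.5,0,0,0,-0.1195]
  ]
}}

```text
time_s: 1.53
tcp_pos: [0.4571, 0.3286, 0.2419]
ee_rot: [[0.059, -0.998, 0.0], [-0.998, -0.059, 0.0], [-0.0, -0.0, -1.0]]
wrist_force: [0.4, 0.7, -0.1]
gripper_width: 0.328
gripper_force: 0.0
```

>>> {"op": "drive_tool", "data": {
  "rows": [
    [0,26,-26.5,0,0,0,-0.1195],
    [0,0,0,0,0,0,0],
    [0,0,0,0,0,0,0]
  ]
}}

```text
time_s: 1.78
tcp_pos: [0.4833, 0.302, 0.2414]
ee_rot: [[-0.058, -0.998, -0.0], [-0.998, 0.058, -0.0], [0.0, 0.0, -1.0]]
wrist_force: [-1.0, -0.0, 0.1]
gripper_width: 0.095
gripper_force: 0.0
```

>>> {"op": "drive_tool", "data": {
  "rows": [
    [0,0,0,-35,0,0,0],
    [0,0,0,-35,0,0,0],
    [0,0,0,-35,0,0,0],
    [0,0,0,-35,0,0,0],
    [0,0,0,-33,0,0,0]
  ]
}}

```text
time_s: 2.2
tcp_pos: [0.4812, 0.3045, 0.0673]
ee_rot: [[-0.052, -0.999, 0.0], [-0.999, 0.052, 0.001], [-0.001, -0.0, -1.0]]
wrist_force: [-0.1, 0.3, -1.2]
gripper_width: 0.008
gripper_force: 0.0
```

>>> {"op": "drive_tool", "data": {
  "rows": [
    [0,0,-6,0,0,0,0],
    [0,0,-6,0,0,0,0],
    [0,0,-6,0,0,0,0],
    [0,0,-6,0,0,0,0],
    [0,0,-6,0,0,0,0]
  ]
}}

```text
time_s: 2.62
tcp_pos: [0.4833, 0.2743, 0.0712]
ee_rot: [[-0.054, -0.999, 0.004], [-0.999, 0.054, 0.004], [-0.004, -0.004, -1.0]]
wrist_force: [1.3, 0.6, 0.4]
gripper_width: 0.008
gripper_force: 0.2
```

>>> {"op": "drive_tool", "data": {
  "rows": [
    [0,0,-6,0,0,0,0],
    [0,0,-6,0,0,0,0],
    [0,0,-6,0,0,0,0],
    [0,0,-6,0,0,0,0],
    [0,0,-6,0,0,0,0]
  ]
}}

```text
time_s: 3.03
tcp_pos: [0.4821, 0.2427, 0.0686]
ee_rot: [[-0.055, -0.999, -0.0], [-0.999, 0.055, -0.0], [0.0, 0.0, -1.0]]
wrist_force: [-0.1, 0.7, -0.5]
gripper_width: 0.007
gripper_force: 0.1
```

>>> {"op": "drive_tool", "data": {
  "rows": [
    [0,0,-6,0,0,0,0],
    [0,0,0,0,0,0,0],
    [0,0,0,0,0,0,0]
  ]
}}

```text
time_s: 3.28
tcp_pos: [0.4821, 0.2371, 0.0685]
ee_rot: [[-0.055, -0.998, -0.0], [-0.998, 0.055, -0.0], [0.0, 0.0, -1.0]]
wrist_force: [-0.4, -0.2, 0.3]
gripper_width: 0.005
gripper_force: 0.0
```

```bash
cat > look.py <<'E'
from h import *
import sys
a=capture('scene')
s=a['frame'][130:270,180:370,::-1]; cv2.imwrite(f'pics/{sys.argv[1]}.png',cv2.resize(s,None,fx=4,fy=4,interpolation=cv2.INTER_CUBIC))
for n,c in(('scene',a),('side',capture('side'))):
  P,C=cloud(c)
  for name,s in(('red',(C[:,0]>110)&(C[:,1]<.4*C[:,0])&(C[:,2]<.4*C[:,0])),('green',(C[:,1]>1.5*C[:,0])&(C[:,1]>1.5*C[:,2]))):
    for y0 in(-.18,-.05,.09,.225):
        q=P[s&(abs(P[:,1]-y0)<.06)&(P[:,0]<.53)&(P[:,0]>.42)&(P[:,2]>.028)]
        if len(q)>3: print(n,name,y0,len(q),np.percentile(q,[5,50,95],axis=0).round(3).tolist())
E
python3 look.py p1
```

```text
scene red -0.18 79 [[0.442, -0.204, 0.036], [0.456, -0.192, 0.05], [0.474, -0.178, 0.065]]
scene red -0.05 81 [[0.447, -0.07, 0.036], [0.464, -0.057, 0.05], [0.48, -0.043, 0.064]]
scene red 0.09 86 [[0.452, 0.064, 0.036], [0.469, 0.078, 0.049], [0.485, 0.092, 0.062]]
side red -0.18 21 [[0.444, -0.199, 0.037], [0.458, -0.188, 0.048], [0.472, -0.178, 0.057]]
```

>>> {"op": "drive_tool", "data": {
  "rows": [
    [0,0,-4,0,0,0,0],
    [0,0,0,35,0,0,0],
    [0,0,0,30,0,0,0],
    [0,-2,-38,0,0,0,0],
    [0,-2,-40,0,0,0,0]
  ]
}}

```text
time_s: 3.8
tcp_pos: [0.4795, 0.157, 0.1356]
ee_rot: [[-0.05, -0.999, 0.005], [-0.999, 0.05, 0.003], [-0.003, -0.005, -1.0]]
wrist_force: [-1.0, -1.2, 0.0]
gripper_width: 0.006
gripper_force: 0.0
```

>>> {"op": "drive_tool", "data": {
  "rows": [
    [0,-2,-40,0,0,0,0],
    [0,-2,-40,0,0,0,0],
    [0,-3,-40,0,0,0,0],
    [0,0,0,0,0,0,0],
    [0,0,0,0,0,0,0]
  ]
}}

```text
time_s: 4.22
tcp_pos: [0.4707, 0.0337, 0.1336]
ee_rot: [[-0.058, -0.998, -0.0], [-0.998, 0.058, 0.0], [0.0, 0.0, -1.0]]
wrist_force: [0.1, -0.6, 0.2]
gripper_width: 0.006
gripper_force: 0.0
```

```bash
python3 look.py p2
```

```text
scene red -0.18 77 [[0.441, -0.205, 0.038], [0.457, -0.192, 0.051], [0.472, -0.178, 0.064]]
scene red -0.05 80 [[0.447, -0.07, 0.037], [0.464, -0.057, 0.049], [0.48, -0.043, 0.064]]
scene red 0.09 86 [[0.452, 0.064, 0.036], [0.471, 0.078, 0.05], [0.486, 0.091, 0.064]]
scene red 0.225 87 [[0.462, 0.199, 0.036], [0.477, 0.213, 0.05], [0.493, 0.227, 0.062]]
side red -0.18 21 [[0.444, -0.197, 0.037], [0.459, -0.188, 0.046], [0.472, -0.178, 0.055]]
```

Tag 1 has flipped to red. Now place 2.

>>> {"op": "drive_tool", "data": {
  "rows": [
    [0,0,0,-33,0,0,0],
    [0,0,0,-32,0,0,0],
    [0,0,6,0,0,0,0],
    [0,0,6,0,0,0,0],
    [0,0,6,0,0,0,0]
  ]
}}

```text
time_s: 4.73
tcp_pos: [0.4722, 0.0553, 0.0696]
ee_rot: [[-0.052, -0.999, 0.002], [-0.999, 0.052, -0.0], [-0.0, -0.002, -1.0]]
wrist_force: [-0.7, 0.6, 0.5]
gripper_width: 0.003
gripper_force: 0.2
```

>>> {"op": "drive_tool", "data": {
  "rows": [
    [0,0,6,0,0,0,0],
    [0,0,6,0,0,0,0],
    [0,0,6,0,0,0,0],
    [0,0,6,0,0,0,0],
    [0,0,6,0,0,0,0]
  ]
}}

```text
time_s: 5.15
tcp_pos: [0.4713, 0.0844, 0.0691]
ee_rot: [[-0.054, -0.999, 0.001], [-0.999, 0.054, 0.001], [-0.001, -0.001, -1.0]]
wrist_force: [-0.5, -0.3, -0.1]
gripper_width: 0.005
gripper_force: 0.0
```

>>> {"op": "drive_tool", "data": {
  "rows": [
    [0,0,6,0,0,0,0],
    [0,0,5,0,0,0,0],
    [0,0,4,0,0,0,0],
    [0,0,0,0,0,0,0],
    [0,0,0,0,0,0,0]
  ]
}}

```text
time_s: 5.57
tcp_pos: [0.471, 0.0987, 0.0685]
ee_rot: [[-0.054, -0.999, -0.0], [-0.999, 0.054, -0.0], [0.0, 0.0, -1.0]]
wrist_force: [-1.2, 0.0, -0.1]
gripper_width: 0.005
gripper_force: 0.0
```

>>> {"op": "drive_tool", "data": {
  "rows": [
    [0,0,0,35,0,0,0],
    [0,0,0,30,0,0,0],
    [0,-1,-37,0,0,0,0],
    [0,-2,-37,0,0,0,0],
    [0,-1,-37,0,0,0,0]
  ]
}}

```text
time_s: 5.98
tcp_pos: [0.4668, -0.0134, 0.1342]
ee_rot: [[-0.053, -0.999, 0.001], [-0.999, 0.053, 0.001], [-0.001, -0.001, -1.0]]
wrist_force: [0.1, -0.0, 0.5]
gripper_width: 0.007
gripper_force: 0.0
```

>>> {"op": "drive_tool", "data": {
  "rows": [
    [0,-2,-37,0,0,0,0],
    [0,-2,-37,0,0,0,0],
    [0,-2,-37,0,0,0,0],
    [0,-2,-37,0,0,0,0],
    [0,-2,-37,0,0,0,0]
  ]
}}

```text
time_s: 6.4
tcp_pos: [0.4564, -0.1994, 0.1336]
ee_rot: [[-0.055, -0.998, -0.0], [-0.998, 0.055, 0.0], [-0.0, 0.0, -1.0]]
wrist_force: [1.3, -0.2, 0.6]
gripper_width: 0.005
gripper_force: 0.0
```

>>> {"op": "drive_tool", "data": {
  "rows": [
    [0,-1,-36,0,0,0,0],
    [0,0,0,0,0,0,0],
    [0,0,0,0,0,0,0]
  ]
}}

```text
time_s: 6.65
tcp_pos: [0.4552, -0.2354, 0.1331]
ee_rot: [[-0.059, -0.998, -0.001], [-0.998, 0.059, 0.0], [-0.0, 0.001, -1.0]]
wrist_force: [0.8, -0.3, -0.1]
gripper_width: 0.006
gripper_force: 0.0
```

```bash
python3 look.py p3
```

```text
scene red -0.18 78 [[0.44, -0.205, 0.037], [0.455, -0.192, 0.051], [0.474, -0.178, 0.065]]
scene red -0.05 81 [[0.448, -0.07, 0.037], [0.464, -0.056, 0.051], [0.48, -0.044, 0.063]]
scene red 0.225 87 [[0.46, 0.199, 0.036], [0.477, 0.212, 0.05], [0.493, 0.227, 0.063]]
scene green 0.09 25 [[0.456, 0.103, 0.035], [0.471, 0.116, 0.048], [0.487, 0.127, 0.06]]
side red -0.18 21 [[0.444, -0.199, 0.037], [0.459, -0.188, 0.047], [0.473, -0.178, 0.057]]
side green 0.09 127 [[0.458, 0.103, 0.036], [0.472, 0.117, 0.05], [0.49, 0.131, 0.065]]
```

Place 2 is green. Now place 4.

>>> {"op": "drive_tool", "data": {
  "rows": [
    [0,0,0,-33,0,0,0],
    [0,0,0,-32,0,0,0],
    [0,0,6,0,0,0,0],
    [0,0,6,0,0,0,0],
    [0,0,6,0,0,0,0]
  ]
}}

```text
time_s: 7.17
tcp_pos: [0.4571, -0.2144, 0.0699]
ee_rot: [[-0.052, -0.999, 0.001], [-0.999, 0.052, -0.001], [0.001, -0.002, -1.0]]
wrist_force: [0.1, 0.1, 0.5]
gripper_width: 0.003
gripper_force: 0.2
```

>>> {"op": "drive_tool", "data": {
  "rows": [
    [0,0,6,0,0,0,0],
    [0,0,6,0,0,0,0],
    [0,0,6,0,0,0,0],
    [0,0,6,0,0,0,0],
    [0,0,6,0,0,0,0]
  ]
}}

```text
time_s: 7.58
tcp_pos: [0.4564, -0.1848, 0.0691]
ee_rot: [[-0.054, -0.999, 0.001], [-0.999, 0.054, -0.0], [-0.0, -0.001, -1.0]]
wrist_force: [0.0, 0.4, 0.0]
gripper_width: 0.006
gripper_force: 0.0
```

>>> {"op": "drive_tool", "data": {
  "rows": [
    [0,0,6,0,0,0,0],
    [0,0,6,0,0,0,0],
    [0,0,5,0,0,0,0],
    [0,0,0,0,0,0,0],
    [0,0,0,0,0,0,0]
  ]
}}

```text
time_s: 8.0
tcp_pos: [0.4561, -0.1682, 0.0685]
ee_rot: [[-0.054, -0.999, -0.0], [-0.999, 0.054, -0.0], [0.0, 0.0, -1.0]]
wrist_force: [-0.4, -0.4, 0.3]
gripper_width: 0.007
gripper_force: 0.0
```

>>> {"op": "drive_tool", "data": {
  "rows": [
    [0,0,0,35,0,0,0],
    [0,0,0,35,0,0,0],
    [0,0,0,35,0,0,0],
    [0,0,0,35,0,0,0],
    [0,0,0,0,0,0,0]
  ]
}}

```text
time_s: 8.42
tcp_pos: [0.4602, -0.1696, 0.216]
ee_rot: [[-0.053, -0.998, 0.015], [-0.999, 0.053, -0.003], [0.002, -0.015, -1.0]]
wrist_force: [1.3, 0.2, 0.8]
gripper_width: 0.006
gripper_force: 0.0
```

>>> {"op": "drive_tool", "data": {
  "rows": [
    [0,0,0,0,0,0,0],
    [0,0,0,0,0,0,0],
    [0,0,0,0,0,0,0],
    [0,0,0,0,0,0,0],
    [0,0,0,0,0,0,0]
  ]
}}

```text
time_s: 8.83
tcp_pos: [0.4556, -0.1685, 0.2073]
ee_rot: [[-0.055, -0.999, -0.003], [-0.999, 0.055, 0.0], [0.0, 0.003, -1.0]]
wrist_force: [0.1, 0.1, -0.2]
gripper_width: 0.004
gripper_force: 0.0
```

>>> {"op": "drive_tool", "data": {
  "rows": [
    [0,0,0,0,0,0,0],
    [0,0,0,0,0,0,0],
    [0,0,0,0,0,0,0],
    [0,0,0,0,0,0,0],
    [0,0,0,0,0,0,0]
  ]
}}

```text
time_s: 9.25
tcp_pos: [0.4561, -0.1685, 0.2085]
ee_rot: [[-0.054, -0.999, -0.0], [-0.999, 0.054, -0.0], [0.0, 0.0, -1.0]]
wrist_force: [-0.3, -0.2, 0.8]
gripper_width: 0.007
gripper_force: 0.0
```

```bash
python3 look.py p4
```

```text
scene red -0.05 81 [[0.446, -0.071, 0.035], [0.463, -0.057, 0.051], [0.48, -0.044, 0.063]]
scene red 0.225 86 [[0.461, 0.2, 0.037], [0.478, 0.213, 0.051], [0.492, 0.227, 0.064]]
scene green -0.18 8 [[0.438, -0.17, 0.033], [0.454, -0.158, 0.045], [0.466, -0.146, 0.058]]
scene green 0.09 26 [[0.458, 0.103, 0.036], [0.473, 0.115, 0.048], [0.488, 0.128, 0.062]]
side green -0.18 177 [[0.443, -0.168, 0.036], [0.459, -0.154, 0.051], [0.476, -0.139, 0.064]]
side green 0.09 124 [[0.457, 0.102, 0.037], [0.472, 0.117, 0.05], [0.489, 0.13, 0.064]]
```

View pics/p4.png

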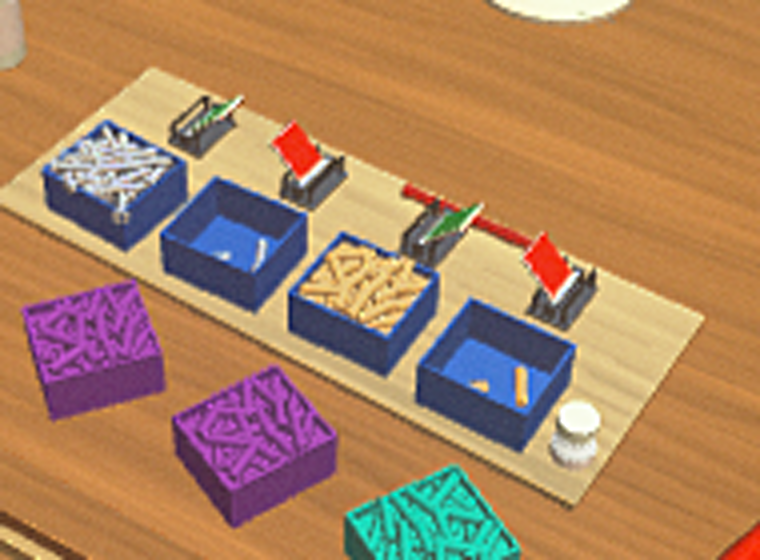

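The tags behind the full bins are green at (215,110) and (460,222). Those of the nearly empty bins are red at (298,152) and (548,265), and nothing else has moved.

```bash
python3 -c "from station import *;print(finish_job())"
```

```text
the job is handed in; nothing more can be done
None
```

The job is handed in at about 9.3 s on the robot's clock: both full bins' tags show green and both nearly empty bins' tags show red, and in the last picture nothing else had moved.

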